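# Power down the three-switch stage bank in one sweep

## Robot

A 6-joint arm with a two-finger parallel gripper is mounted at the origin on the work surface. World frame = base frame: x ahead of the robot, y to its left, z up, the work surface at z = 0. Lengths are in mm, angles in degrees, forces in N, time in s.
With the tool pointing down it reaches from about 425 to 1125 mm from the base axis. Payload 14.9 kg.
Tool frame: the origin (TCP) lies at the very end of the fingers, on their centre line; the grasp point (between the pads) lies 19 mm behind it; z points along the fingers, y is the line along which they close (so a half turn about z gives the same grasp; the last joint's range is limited). The gripper opens to 91 mm and grips with 3 to 60 N. Pads are 32 mm wide; open, the fingers measure 118 mm over their backs; the gripper's body (76 mm by 178 mm) begins 60 mm behind the grasp point.
Start: joints at [68.623, 21.709, 99.362, -0, 58.929, -1.908], TCP at [233.317, 659.986, 213.932] pointing down, gripper open.
Joint ranges: [-158.91, 158.91], [-42.39, 125.64], [0.06, 152.35], [-60.88, 240.88], [17.5, 164.5], [-176.32, 176.32]. Speed limits (degrees/s): [108.29, 108.29, 136.94, 180, 180, 180].

## Interface

Orientations are given as [roll, pitch, yaw] about the fixed x, y, z axes, in that order (R = Rz(yaw) Ry(pitch) Rx(roll)).
In Python, from cell import * gives the robot as it stands. The module is installed in compiled form; this text tells all that it offers. Calls block until the motion is done:
- move_ptp(position, orientation): joint-space move of the TCP to a pose.
- move_l(position, rot=None, max_speed=150, force_limit=None): straight line of the TCP; rot=None keeps the orientation; max_speed is the mean speed in mm/s. With force_limit (N) it stops when the force on the tool has changed by that much, and returns True; else False.
- set_joints(angles): joint-space move.
- gripper_to(opening, f_grip=None): finger opening in mm; f_grip is the grip in N (None keeps the last); returns when the fingers have stopped.
- dwell(seconds).
- ik(position, orientation): joint angles nearest the present ones, or None.
- get_obs(): the state.
- capture(name): name is "scene" or "top" or "wrist"; returns a dict with "img" (400x640x3 uint8, red, green, blue), "z_map" (400x640 float32, mm along the optical axis (not along the pixel's ray), 0 where there is no reading), "camera_matrix" (3x3 intrinsics, pixels), "R" (3x3) and "t" (3): a world point X has camera coordinates R X + t. Camera axes: x right, y down, z forward; pixel columns grow to the right and rows downward; lengths in mm; the calibration is good to about 2 mm. A picture is of the moment at which its call begins.
A pose or a line that the arm cannot do raises Unreachable and nothing moves.
- sign_off(): hands the job in; it is judged then, once.
The state is a dict: "clock": time; "q": joint angles; "qvel": joint speeds; "effort": joint torques, N m; "tool_pos": TCP position; "tool_rot": TCP orientation; "contact_force": force on the tool from outside, world axes, zero at the start; "moment": the same for the moment, N m; "opening": finger opening in mm; "finger_force": force on a finger pad.
Only numpy, scipy, OpenCV 4.12 (cv2) and the standard library are available. Lean on these libraries where they do the work, as an engineer would, in place of code of your own. Each camera call takes 0.05 s, during which the arm holds its last target. There are 200 camera calls.

## Task

The show is over: switch off the longer power box, the one with three paddle switches, by folding all three paddles over in one continuous fingertip drag along the row, without lifting the finger away between the first paddle and the last. Start behind the paddle nearest the robot and sweep away from the robot. The shorter box with two paddles feeds the mixer: do not touch it or its switches.

Things in the scene. Friction and masses are not known exactly. Their poses are not given: they have to be found in the camera images.
- switch1: First paddle, nearest the robot, of the longer box (fixed grey bar, 250 long, 60 wide, 40 mm high; row of three along its middle, within 29 degrees of straight away from the robot). Black, flat, 24 mm wide across the row, 6 thick, 50 long, end rounded 10 mm thick. Origin: its hinge, on the box's top face 40 mm above the table; z along the paddle, y the hinge line across the row.
- switch2: Middle paddle, identical, hinge 65 mm farther along the row. On: upright or leaning up to 10 degrees towards the robot. Each paddle folds only away from the robot along the row, to a stop 75 degrees from upright where its highest point is 17 mm above the top face. It needs about 1 N at its end and stays where it is left; past 40 degrees it is off.
- switch3: Last paddle, identical, farthest from the robot, hinge 130 mm along the row from the first and 70 mm short of the box's far end. Origin and axes as for the first. A fingertip dragged along the row 22 to 34 mm above the top face folds each paddle and slides over it; below 18 mm it jams on the folded paddle.
- short_bank: The shorter box, to be left alone: fixed grey metal bar 170 mm long (its x axis), 60 wide, 40 high, with two paddles of the same kind standing 50 mm above its top, both on. Origin: centre of its underside. It stands beside the longer box, on the other side of the robot's centre line, turned up to 29 degrees; the two may be left and right or swapped.

How it is judged (in metres and radians):
On the way:
1. the paddle nearest the robot is folded over while the farthest is still standing (angle between switch1's own z axis and vertical above 0.7 rad and angle between switch3's own z axis and vertical below 0.5 rad), for 0.02 s.
At the end, for the whole second after the job is handed in: all three paddles of the longer box are folded over more than 40 degrees from upright, away from the robot; the shorter box has not been touched, so its paddles still stand (angle between each of switch1, switch2, switch3's own z axis and vertical above 0.7 rad).
It fails at once if the shorter box or its paddles are touched with more than 1 N (contact force between any of the fingers, the arm and short_bank above 1 N).
It fails at once if the finger is lifted away from the box (grasp point more than 170 mm above the table) when some but not all of the three paddles are folded (height (world z) of the grasp point above 0.17 m and angle between any of switch1, switch2, switch3's own z axis and vertical above 0.7 rad and angle between any of switch1, switch2, switch3's own z axis and vertical below 0.7 rad).
It also fails if it takes over 32 s, if anything falls off the work surface, if the arm or the gripper's body presses on something with over 40 N, if the wrist force passes 120 N, or if a joint passes its speed limit or range.

## Working session

There is one attempt and no reset: what is moved stays moved. The work goes in short steps, each a Python script; the robot and the scene stay as the last script left them, time stands still between calls to the robot, and variables do not carry over. Pictures are saved under pics/ and viewed, at most 10 in all, crops included, and the job is handed in when it is done.

```bash
mkdir -p pics
python3 - <<'E'
from cell import *
import cv2,numpy as np
for n in("scene","top"):
    c=capture(n); cv2.imwrite(f"pics/{n}.png",c["img"][...,::-1]); np.savez(f"{n}.npz",**c)
    print(n,c["camera_matrix"].round(1).tolist(),c["R"].round(3).tolist(),c["t"].round(1))
o=get_obs();print(o["clock"],o["tool_pos"],o["tool_rot"])
E
```

```text
scene [[400.1, 0.0, 321.1], [0.0, 400.1, 197.6], [0.0, 0.0, 1.0]] [[-0.675, 0.738, -0.011], [0.599, 0.54, -0.592], [-0.431, -0.406, -0.806]] [ 382.3 -279.5  927.5]
top [[366.2, 0.0, 314.2], [0.0, 366.2, 196.9], [0.0, 0.0, 1.0]] [[0.028, -0.999, -0.035], [-0.994, -0.024, -0.107], [0.107, 0.038, -0.994]] [-17.1 529.1 653.1]
0.1 [233.17151274 659.64947876 213.36041273] [-1.79944705e+02 -8.82028987e-04  1.60533401e+02]
```

View pics/top.png

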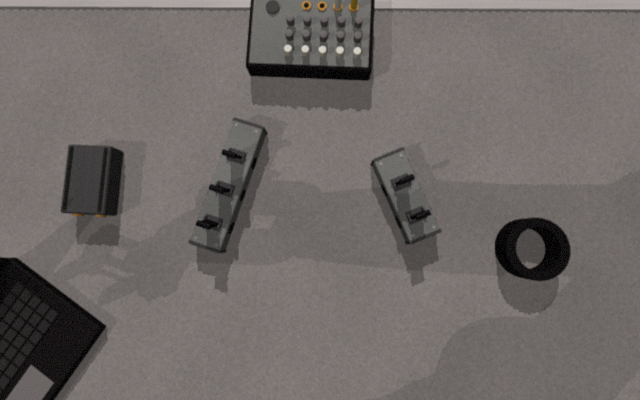

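View pics/scene.png

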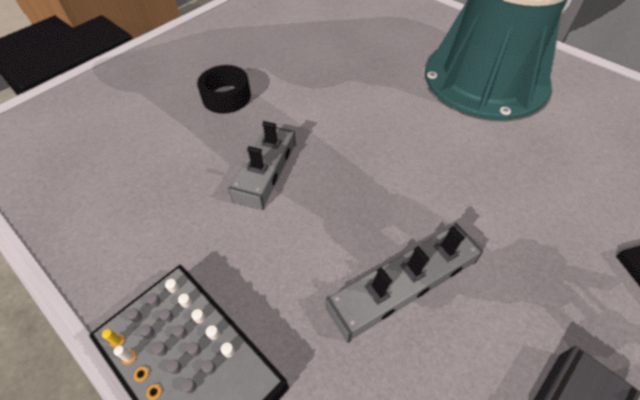

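The top view shows the long box on the left, with its top-face corners near (235,120), (266,128), (222,251) and (191,241). Its paddles are near (209,223), (221,188) and (234,154). The short box is on the right, around (405,195). The scene view shows all the paddles upright: the long box's at (453,240), (415,262) and (380,283), the short box's at (270,132) and (255,157).

Run:
```python
import cv2,numpy as np
for n in("top","scene"):
    c=np.load(n+".npz");K,R,t,z=c["camera_matrix"],c["R"],c["t"],c["z_map"]
    v,u=np.mgrid[:400,:640]
    P=np.stack([(u-K[0,2])/K[0,0]*z,(v-K[1,2])/K[1,1]*z,z],-1)
    W=(P-t)@R
    ok=(z>0)&(W[...,0]>400)&(W[...,0]<1000)
    m=(ok&(W[...,2]>32)&(W[...,2]<100)).astype(np.uint8)
    k,l,s,_=cv2.connectedComponentsWithStats(m)
    for i in range(1,k):
        if s[i,4]<300: continue
        p=W[l==i]; f=p[abs(p[:,2]-40)<7]
        if len(f)<100: continue
        (cx,cy),(w,h),a=cv2.minAreaRect(f[:,:2].astype(np.float32))
        print(n,s[i],"face z",np.median(f[:,2]).round(1),"c",round(cx),round(cy),"wh",round(w),round(h),"a",round(a,1))
        hi=((l==i)&(W[...,2]>62)).astype(np.uint8)
        kk,ll,ss,_=cv2.connectedComponentsWithStats(hi)
        for j in range(1,kk):
            if ss[j,4]>5:
                q=W[ll==j]; print("   pad",ss[j,4],q.mean(0).round(),"top",q[:,2].max().round(), q[q[:,2]>q[:,2].max()-8].mean(0).round())
```

```text
top [ 246    0  129   74 8979] face z 46.1 c 841 13 wh 240 143 a 88.5
   pad 28 [890. -39.  68.] top 76.0 [889. -39.  71.]
   pad 33 [889. -68.  69.] top 76.0 [889. -69.  72.]
   pad 48 [861.  50.  65.] top 67.0 [861.  50.  65.]
   pad 48 [860.  18.  65.] top 67.0 [860.  18.  65.]
   pad 51 [859. -14.  65.] top 68.0 [859. -14.  65.]
   pad 52 [858. -46.  65.] top 67.0 [858. -46.  65.]
   pad 50 [857. -77.  65.] top 67.0 [857. -77.  65.]
   pad 52 [831.  51.  65.] top 67.0 [831.  51.  65.]
   pad 48 [830.  19.  65.] top 68.0 [830.  19.  65.]
   pad 50 [829. -13.  65.] top 68.0 [829. -13.  65.]
   pad 48 [828. -45.  65.] top 67.0 [828. -45.  65.]
   pad 51 [827. -77.  65.] top 67.0 [827. -77.  65.]
   pad 49 [801.  52.  65.] top 67.0 [801.  52.  65.]
   pad 49 [800.  20.  65.] top 68.0 [800.  20.  65.]
   pad 48 [799. -12.  65.] top 67.0 [799. -12.  65.]
   pad 50 [798. -44.  65.] top 67.0 [798. -44.  65.]
   pad 50 [797. -76.  65.] top 68.0 [797. -76.  65.]
top [ 189  117   76  136 4396] face z 40.9 c 549 158 wh 63 250 a 73.2
   pad 95 [595. 143.  87.] top 92.0 [595. 144.  89.]
   pad
[... 1337 characters left out ...]
1 [858. -45.  63.] top 64.0 [858. -45.  63.]
   pad 67 [829. -13.  63.] top 65.0 [829. -13.  63.]
   pad 56 [800.  21.  63.] top 65.0 [800.  21.  63.]
   pad 137 [892. -66.  75.] top 82.0 [892. -67.  79.]
   pad 7 [804.  16.  63.] top 65.0 [804.  16.  63.]
   pad 76 [860. -13.  63.] top 65.0 [860. -13.  63.]
   pad 74 [830.  20.  63.] top 65.0 [830.  20.  63.]
   pad 73 [801.  52.  63.] top 65.0 [801.  52.  63.]
   pad 138 [893. -37.  75.] top 81.0 [893. -38.  78.]
   pad 77 [860.  19.  63.] top 65.0 [860.  19.  63.]
   pad 79 [831.  51.  63.] top 65.0 [831.  51.  63.]
   pad 87 [861.  50.  63.] top 65.0 [861.  50.  63.]
scene [ 541  346   99   54 3103] face z 43.5 c 514 404 wh 64 120 a 42.3
```

Run:
```python
from cell import *
import cv2,numpy as np
c=np.load("top.npz");K,R,t,z=c["camera_matrix"],c["R"],c["t"],c["z_map"]
v,u=np.mgrid[:400,:640]
W=(np.stack([(u-K[0,2])/K[0,0]*z,(v-K[1,2])/K[1,1]*z,z],-1)-t)@R
g=(z>0)&(W[...,0]<700)&(W[...,1]>100)
print("max height left area",W[g][:,2].max())
a=np.radians(-16.8);d=np.array([np.cos(a),np.sin(a),0]);h1=np.array([549,158.5,68])-75*d
s,e=h1-52*d,h1+195*d
for yaw in(163.2,-16.8):
    print(yaw,[np.round(ik(p,[180,0,yaw]),0).tolist() if ik(p,[180,0,yaw]) is not None else None for p in(s+[0,0,130],s,e)])
gripper_to(0,30)
rot=[180,0,163.2]
move_ptp(s+[0,0,140],rot)
move_l(s+[0,0,70])
print(get_obs()["clock"],get_obs()["tool_pos"],s)
for n in("scene","wrist"):cv2.imwrite(f"pics/{n}2.png",capture(n)["img"][...,::-1])
```

```text
max height left area 92.20407273185647
163.2 [[22.0, 2.0, 126.0, 0.0, 52.0, -51.0], [22.0, 15.0, 128.0, 0.0, 36.0, -51.0], [9.0, 30.0, 105.0, 0.0, 45.0, -65.0]]
-16.8 [[22.0, 2.0, 126.0, -0.0, 52.0, 129.0], [22.0, 15.0, 128.0, -0.0, 36.0, 129.0], [9.0, 30.0, 105.0, -0.0, 45.0, 115.0]]
3.9083 [427.69070463 195.52341601 138.40436874] [427.42042381 195.20703821  68.        ]
```

View pics/scene2.png

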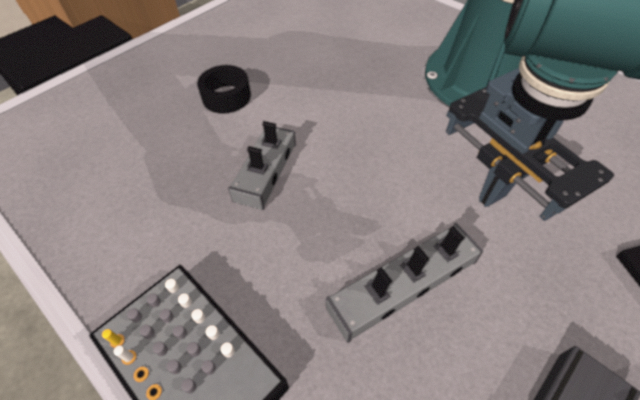

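The fingers look open: one is near (497,185) and the other near (552,207). The box and its paddles haven't moved. I'll check the opening before going down.

Run:
```python
from cell import *
print(get_obs()["opening"],get_obs()["finger_force"])
gripper_to(0,30); dwell(0.5)
print(get_obs()["clock"],get_obs()["opening"],get_obs()["finger_force"])
import cv2
cv2.imwrite("pics/wrist3.png",capture("wrist")["img"][...,::-1])
```

```text
0.5021558424070074 0.0
4.725 0.06410393925671633 0.0
```

View pics/wrist3.png

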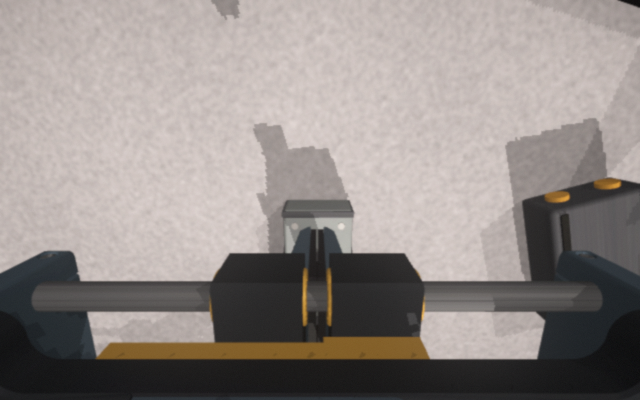

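The fingers are closed (0.06 mm), and in the wrist view they sit at (318,245), centred on the near end of the box at (318,215). What looked like open fingers was the gripper's rail brackets. Next I'll go down and sweep.

Run:
```python
from cell import *
import cv2,numpy as np
a=np.radians(-16.8);d=np.array([np.cos(a),np.sin(a),0]);h1=np.array([549,158.5,68])-75*d
print(move_l(h1-52*d,max_speed=80,force_limit=15),get_obs()["tool_pos"])
print(move_l(h1+197*d,max_speed=60,force_limit=30))
o=get_obs();print(o["clock"],o["tool_pos"],o["contact_force"])
cv2.imwrite("pics/scene4.png",capture("scene")["img"][...,::-1])
```

```text
False [427.69172185 195.32177452  68.34975521]
False
10.1 [665.74338614 123.26517669  68.01726448] [-0.44781542  0.48267114  0.33940107]
```

View pics/scene4.png

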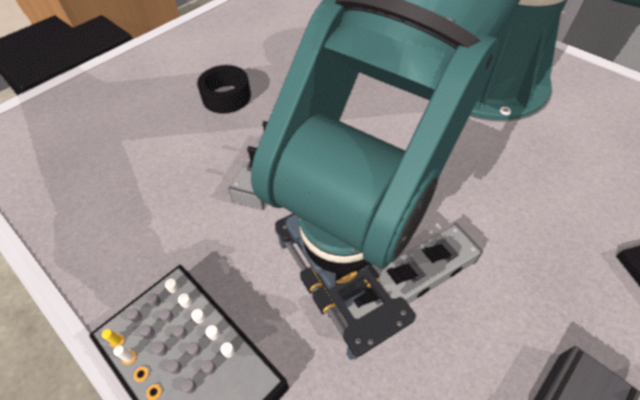

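The paddles at (438,250), (403,272) and (368,295) all look folded. I'll check their heights from depth, with the finger still low, before handing in.

Run:
```python
from cell import *
import numpy as np
a=np.radians(-16.8);d=np.array([np.cos(a),np.sin(a)]);n=np.array([-d[1],d[0]]);h1=np.array([549,158.5])-75*d
for nm in("scene","top"):
    c=capture(nm);K,R,t,z=c["camera_matrix"],c["R"],c["t"],c["z_map"]
    v,u=np.mgrid[:400,:640]
    W=((np.stack([(u-K[0,2])/K[0,0]*z,(v-K[1,2])/K[1,1]*z,z],-1)-t)@R)[z>0]
    s=(W[:,:2]-h1)@d; q=(W[:,:2]-h1)@n
    for k in range(3):
        m=(abs(q)<13)&(s>65*k-12)&(s<65*k+50)&(W[:,2]>30)&(W[:,2]<120)
        print(nm,k+1,m.sum(),"max h",W[m][:,2].max().round() if m.any() else None)
```

```text
scene 1 675 max h 68.0
scene 2 736 max h 68.0
scene 3 452 max h 68.0
top 1 164 max h 71.0
top 2 511 max h 70.0
top 3 505 max h 70.0
```

```bash
python3 -c "
from cell import *
print(sign_off(),get_obs()['clock'])"
```

```text
the job is handed in; nothing more can be done
the job is handed in; nothing more can be done
```

I folded all three paddles of the longer box in one continuous sweep to about 55–60° (off is past 40°), never lifted the finger, kept the short box well clear of the path, and handed the job in at about 10 s; no verdict was shown.

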